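# Turn the lazy Susan to bring the salt to the front

## Robot

A 6-joint arm with a two-finger parallel gripper is mounted at the origin on a cart in front of the work surface, level with it; the furniture and walls round the work are solid. World frame = base frame: x ahead of the robot, y to its left, z up, the work surface at z = 0. Lengths are in m, angles in rad, forces in N, time in s.
With the tool pointing down it reaches from about 0.25 to 0.775 m from the base axis. Payload 4 kg.
Tool frame: the origin (TCP) lies at the very end of the fingers, on their centre line; the grasp point (between the pads) lies 19 mm behind it; x points along the fingers, y is the direction in which the jaws open and shut, and the axes are right-handed (so a half turn about x gives the same grasp; the last joint's range is limited). The gripper opens to 94 mm and grips with 3 to 60 N. Pads are 16 mm wide; open, the fingers measure 119 mm over their backs; the gripper's body (75 mm by 177 mm) begins 78 mm behind the grasp point.
Start: joints at [1.046, 0.087, 1.371, -0, 1.684, -0.103], TCP at [0.225, 0.502, 0.206] pointing down, gripper open.
Joint ranges: [-3.1, 3.1], [-0.76, 2.03], [0.27, 2.55], [-1.08, 4.22], [0.17, 2.65], [-2.57, 2.57]. Speed limits (rad/s): [2.79, 2.79, 3.14, 3.14, 3.14, 3.14].

## Interface

Orientations are given as [roll, pitch, yaw] about the fixed x, y, z axes, in that order (R = Rz(yaw) Ry(pitch) Rx(roll)).
In Python, from bench import robot gives the robot as it stands.
- The arm moves only by the tool carry_out, never from a script. Its argument "targets" is a list of rows, each a list of 5 numbers: the closure, from 0 (fully open) to 1 (shut), then the shift along the tool's x, y, z in cm, then the turn about the tool's x in degrees. In form: [[fingers, tx, ty, tz, turn], ...]. A call has 1 to 20 rows; each row shifts and turns the commanded pose from where the row before left it, along the tool's axes as they then stand; what a row does not reach is not made up. A row lasts 1/10 s, in which the tool goes at most 50 mm and 8.59 degrees, less where a joint would pass 70% of its speed; a pose out of reach is approached as far as the arm can. A call is refused whole if a number of a shift passes 5 or a number of a turn 8.59, either way. A call with a gripper value outside its range is refused whole. The fingers move at their own pace and stop on an object; the grip force is fixed at half the most. Time passes only in rows, so rows that do not move let the fingers close. It gives the time, the measured TCP pose, the force and the opening at its end, in the units of the state.
- robot.get_obs(): the state, without advancing time (a new reading comes with each control period).
- robot.snapshot(name): name is "scene" or "top"; returns a dict with "image" (480x640x3 uint8, red, green, blue), "camera_matrix" (3x3 intrinsics, pixels), "pose" (4x4, takes a point from camera to world coordinates). Camera axes: x right, y up, looking along -z (the intrinsics and any distortion apply to the point x, -y, -z); pixel columns grow to the right and rows downward; lengths in m; the calibration is good to about 2 mm. A picture is of the moment at which its call begins. There is no depth.
- robot.close_job(): hands the job in, once; it reports no verdict.
The state is a dict: "time": time; "joint_positions": joint angles; "qvel": joint speeds; "joint_torque": joint torques, N m; "tool_pos": TCP position; "ee_rot": TCP orientation; "wrist_force": force on the tool from outside, world axes, zero at the start; "wrist_torque": the same for the moment, N m; "width": finger opening in m.
Only numpy, scipy, OpenCV 4.12 (cv2) and the standard library are available. Lean on these libraries where they do the work, as an engineer would, in place of code of your own. Each camera call takes 0.05 s, during which the arm holds its last target. There are 200 camera calls.

## Task

Push the lazy Susan round by the knobs on its rim, in whichever direction you like, until the salt shaker on it stands at the front, in line with the steel pointer of the foot, then leave it there at rest. Do not pick up or touch anything that stands on the tray, let nothing on it tip or fall off, and leave everything else on the worktop where it is.

Things in the scene. Friction and masses are not known exactly. Their poses are not given: they have to be found in the camera images.
- foot: Fixed round foot of the turntable, dark steel disc 250 mm across and 10 mm high lying on the worktop, with a flat steel pointer. Origin: centre of its underside, on the turning axis. Its own -x axis is the direction of the pointer: an arrow-ended flat strip 16 mm wide, 7 mm high, that sticks out under the tray, on the robot's side, to 230 mm from the axis.
- pointer_tip (a point): Tip of the steel pointer, 229 mm from the turning axis, 7 mm above the worktop.
- tray (a joint): Angle of the turning tray about the vertical axis, rad, 0 at the start, positive anticlockwise seen from above; turns both ways, nearly two turns each way. The tray is a round wooden disc 332 mm across, underside 16 mm and top 28 mm above the worktop. Light friction (about 1 to 2 N of push at the rim); it stays where it is left, with very little coasting after a slow push.
- tray_center (a point): Centre of the tray's top face, on the turning axis, 28 mm above the worktop; turns with the tray.
- salt_shaker: The salt shaker: small clear glass shaker with a grey domed perforated metal top, 44 mm across, 90 mm high; the only one of its shape on the tray. Origin: centre of its underside. Stands loose on the tray, about 70 mm from the axis, at one of four places a quarter turn apart.
- jar_a: Spice jar, glass with screw cap, 45 mm across, 106 mm high, loose on the tray 70 mm from the axis. Origin: centre of its underside. Not to be touched.
- jar_b: Second spice jar of the same shape, 45 mm across, 106 mm high, loose on the tray 70 mm from the axis. Origin: centre of its underside. Not to be touched.
- tin: Small round food tin, 57 mm across, 72 mm high, loose on the tray 70 mm from the axis. Origin: centre of its underside. Not to be touched.
- mug: Mug with handle standing loose on the worktop on the right, 89 mm across (120 with handle), 98 mm high. Origin: centre of its underside. Bystander.
- glass: Drinking glass standing loose on the worktop on the left, 80 mm across, 91 mm high. Origin: centre of its underside. Bystander.
- peeler: Vegetable peeler with a yellow handle lying loose on the worktop on the right, 170 mm long along its x axis, 25 mm wide, 18 mm high. Origin: centre of its underside. Bystander.
- knob0 (a point): Top of finger knob 0 of six alike: upright dark wooden pegs fixed to the tray's rim, every 60 degrees, 150 mm from the axis. Each is a post 17 mm across with a 21 mm ball on top; it stands from the tray's top (28 mm above the worktop) to this point, 98.5 mm above the worktop. The knobs are numbered anticlockwise seen from above and turn with the tray.
- knob1 (a point): Top of finger knob 1 of six alike: upright dark wooden pegs fixed to the tray's rim, every 60 degrees, 150 mm from the axis. Each is a post 17 mm across with a 21 mm ball on top; it stands from the tray's top (28 mm above the worktop) to this point, 98.5 mm above the worktop. The knobs are numbered anticlockwise seen from above and turn with the tray.
- knob2 (a point): Top of finger knob 2 of six alike: upright dark wooden pegs fixed to the tray's rim, every 60 degrees, 150 mm from the axis. Each is a post 17 mm across with a 21 mm ball on top; it stands from the tray's top (28 mm above the worktop) to this point, 98.5 mm above the worktop. The knobs are numbered anticlockwise seen from above and turn with the tray.
- knob3 (a point): Top of finger knob 3 of six alike: upright dark wooden pegs fixed to the tray's rim, every 60 degrees, 150 mm from the axis. Each is a post 17 mm across with a 21 mm ball on top; it stands from the tray's top (28 mm above the worktop) to this point, 98.5 mm above the worktop. The knobs are numbered anticlockwise seen from above and turn with the tray.
- knob4 (a point): Top of finger knob 4 of six alike: upright dark wooden pegs fixed to the tray's rim, every 60 degrees, 150 mm from the axis. Each is a post 17 mm across with a 21 mm ball on top; it stands from the tray's top (28 mm above the worktop) to this point, 98.5 mm above the worktop. The knobs are numbered anticlockwise seen from above and turn with the tray.
- knob5 (a point): Top of finger knob 5 of six alike: upright dark wooden pegs fixed to the tray's rim, every 60 degrees, 150 mm from the axis. Each is a post 17 mm across with a 21 mm ball on top; it stands from the tray's top (28 mm above the worktop) to this point, 98.5 mm above the worktop. The knobs are numbered anticlockwise seen from above and turn with the tray.
Not all that is in view belongs to the job. What is shaped like the salt_shaker but purple or red is not meant.

How it is judged:
At the end, for the whole second after the job is handed in: Tray turned and at rest; salt shaker on the pointer side of the axis, its centre within 12 mm of the pointer line; all four things upright on the tray, 50 to 90 mm from its centre; mug, peeler and glass within 25 mm of where they were (x of salt_shaker in the frame of foot below -0.045 m and y of salt_shaker in the frame of foot between -0.012 and 0.012 m and velocity of joint tray between -0.05 and 0.05 rad/s and (value of joint tray above 0.2 rad or value of joint tray below -0.2 rad) and angle between each of salt_shaker, jar_a, jar_b, tin's own z axis and vertical below 0.1 rad and horizontal distance between salt_shaker and tray_center between 0.05 and 0.09 m and linear speed of each of salt_shaker, jar_a, jar_b, tin below 0.02 m/s and horizontal distance between jar_a and tray_center between 0.05 and 0.09 m and horizontal distance between jar_b and tray_center between 0.05 and 0.09 m and horizontal distance between tin and tray_center between 0.05 and 0.09 m and distance of each of mug, glass, peeler from where it was at the start of the episode below 0.025 m); the robot touches nothing.
It fails at once if something that stands on the tray is touched by the fingers or the arm (contact force between any of the fingers, the arm and salt_shaker above 1 N or contact force between any of the fingers, the arm and jar_a above 1 N or contact force between any of the fingers, the arm and jar_b above 1 N or contact force between any of the fingers, the arm and tin above 1 N).
It fails at once if something that stands on the tray is lifted off it or falls off it (height (world z) of any of salt_shaker, jar_a, jar_b, tin above 0.045 m or height (world z) of any of salt_shaker, jar_a, jar_b, tin below 0.018 m).
It fails at once if something on the tray tips (angle between any of salt_shaker, jar_a, jar_b, tin's own z axis and vertical above 0.35 rad).
It fails at once if the mug or the peeler to the right of the tray or the drinking glass to its left is moved by more than 25 mm (distance of any of mug, glass, peeler from where it was at the start of the episode above 0.025 m).
It also fails if it takes over 64 s, if anything falls off the work surface, if the arm or the gripper's body presses on something with over 40 N, if the wrist force passes 120 N, or if a joint passes its speed limit or range.

## Working session

There is one attempt and no reset: what is moved stays moved. The work goes in short steps, Python scripts to look and compute and a tool call to move; the robot and the scene stay as the last step left them, time stands still between calls to the robot, and variables do not carry over. Pictures are saved under pics/ and viewed, about 8 in all and at most 12, crops included, and the job is handed in when it is done.

Besides the shell and the picture viewer there is one more tool, called after "Request:" as name(argument=value, ...), one argument or row to a line, values as JSON. carry_out: Moves the arm, as the interface text tells. Its arguments: {"type":"object","properties":{"targets":{"type":"array","items":{"type":"array","items":{"type":"number"}}}},"required":["targets"]}

```bash
mkdir -p pics; ls
python3 - <<'E'
from bench import robot
import cv2,numpy as np
np.set_printoptions(precision=4,suppress=True)
for n in("scene","top"):
    s=robot.snapshot(n); cv2.imwrite(f"pics/{n}0.png",s["image"][:,:,::-1]); print(n,s["camera_matrix"],s["pose"],s.keys())
o=robot.get_obs(); print(o)
E
```

```text
pics
scene [[568.3807   0.     325.6038]
 [  0.     568.3807 247.974 ]
 [  0.       0.       1.    ]] [[ 0.7919  0.3545 -0.4973 -0.1417]
 [-0.6104  0.4363 -0.661  -1.0031]
 [-0.0173  0.827   0.5619  0.9397]
 [ 0.      0.      0.      1.    ]] dict_keys(['image', 'camera_matrix', 'pose'])
top [[565.9648   0.     320.2902]
 [  0.     565.9648 253.6841]
 [  0.       0.       1.    ]] [[ 0.0265  0.9956 -0.0894  0.493 ]
 [-0.9996  0.0262 -0.0046  0.0142]
 [-0.0023  0.0895  0.996   1.4287]
 [ 0.      0.      0.      1.    ]] dict_keys(['image', 'camera_matrix', 'pose'])
{'time': 0.1, 'joint_positions': array([ 1.0459,  0.0879,  1.3721,  0.    ,  1.6836, -0.1031]), 'qvel': array([-0.0016, -0.0012, -0.0035,  0.0003, -0.0018,  0.0007]), 'joint_torque': array([  0.0026, -34.1252, -30.3303,   0.072 ,   0.0304,  -0.0001]), 'tool_pos': array([0.2249, 0.5014, 0.2044]), 'ee_rot': array([-1.6774,  1.5688, -2.0991]), 'wrist_force': array([-0.0039, -0.3492,  0.2974]), 'wrist_torque': array([0.0174, 0.0256, 0.0276]), 'width': 0.0940005407906475}
```

View pics/top0.png

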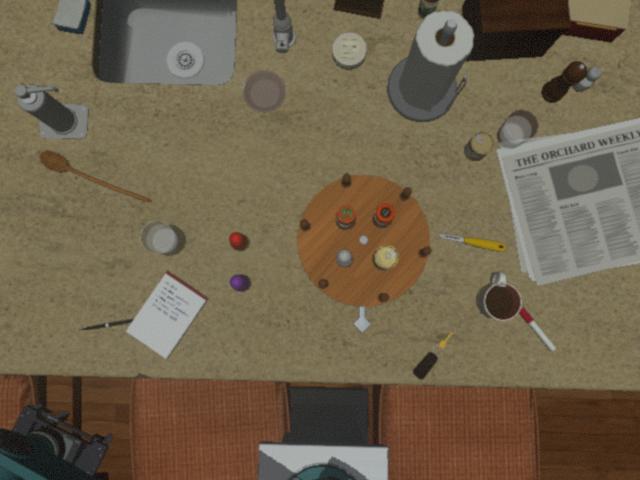

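View pics/scene0.png

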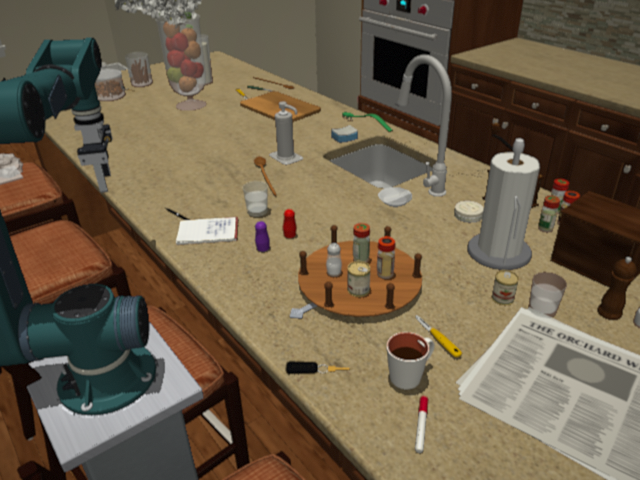

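The top view shows the tray centred near (363,240) and the pointer at (362,325). The salt shaker's grey dome is at (344,258), front-left, so it needs roughly 45° anticlockwise. Knob tops are near (346,180), (406,192), (425,251), (384,296), (323,283) and (305,225). The scene view confirms the clear shaker is the one on the left of the tray.

```bash
cat > h.py <<'E'
import cv2,numpy as np
from bench import robot
np.set_printoptions(precision=4,suppress=True)
def ray(s,u,v,z):
    K,T=s["camera_matrix"],s["pose"]
    d=np.linalg.inv(K)@[u,v,1]; d=T[:3,:3]@[d[0],-d[1],-d[2]]; c=T[:3,3]
    return (c+d*(z-c[2])/d[2])[:2]
def proj(s,p):
    K,T=s["camera_matrix"],s["pose"]; q=T[:3,:3].T@(np.array(p)-T[:3,3]); q=K@[q[0],-q[1],-q[2]]; return q[:2]/q[2]
def blobs(mask,amin,amax):
    n,l,st,c=cv2.connectedComponentsWithStats(mask.astype(np.uint8))
    return [(c[i],st[i,4]) for i in range(1,n) if amin<=st[i,4]<=amax]
def measure(s):
    im=s["image"].astype(int); R,G,B=im[...,0],im[...,1],im[...,2]
    yy,xx=np.mgrid[:480,:640]; 
    dist=lambda u,v: np.hypot(xx-u,yy-v)
    near=dist(363,240)
    knobs=[ray(s,*c,0.085) for c,a in blobs((R<85)&(G<60)&(near>40)&(near<80),15,300)]
    # grey dome: low saturation, not the centre hub
    sat=im.max(2)-im.min(2)
    grey=[(c,a,ray(s,*c,0.112)) for c,a in blobs((sat<30)&(R>90)&(near<45),20,600)]
    ptr=[(c,a) for c,a in blobs((sat<25)&(R>120)&(dist(362,320)<22),20,600)]
    m=(sat<25)&(R>120)&(dist(362,320)<22)
    return knobs,grey,ptr,m
E
python3 - <<'E'
from h import *
s=robot.snapshot("top"); im=s["image"]
k,g,p,m=measure(s)
print("knobs",np.array(k)); print("grey",g); print("ptr",[(c,a,ray(s,*c,.007)) for c,a in p])
v=np.argwhere(m); t=v[v[:,0]>=v[:,0].max()-1].mean(0); print("lowest px",t, ray(s,t[1],t[0],.007))
if len(k)==6:
    c,r=cv2.minEnclosingCircle(np.array(k,np.float32)); print("c",c,r,np.mean(k,0))
hsv=cv2.cvtColor(im,cv2.COLOR_RGB2HSV)
w=((hsv[...,0]<16)&(hsv[...,1]>120)&(hsv[...,2]>70)).astype(np.uint8); w[:160]=0;w[320:]=0;w[:,:285]=0;w[:,440:]=0
ct=max(cv2.findContours(w,0,1)[0],key=cv2.contourArea); h=cv2.convexHull(ct)[:,0]
P=np.array([ray(s,*q,.028) for q in h],np.float32); print("tray",cv2.minEnclosingCircle(P))
cv2.imwrite("pics/crop0.png",cv2.resize(im[160:345,280:450,::-1],None,fx=3.2,fy=3.2,interpolation=cv2.INTER_CUBIC))
E
```

```text
knobs [[ 0.792  -0.0368]
 [ 0.763  -0.1797]
 [ 0.6815  0.0594]
 [ 0.6251 -0.2269]
 [ 0.5429  0.0121]
 [ 0.5149 -0.1301]]
grey [(array([363.3273, 239.4364]), np.int32(55), array([ 0.6474, -0.0795])), (array([343.9704, 257.1576]), np.int32(203), array([ 0.6045, -0.0352])), (array([391.    , 254.6136]), np.int32(44), array([ 0.6134, -0.1448]))]
ptr [(array([361.5541, 320.1212]), np.int32(231), array([ 0.457 , -0.0866]))]
lowest px [330.375 362.   ] [ 0.4316 -0.0882]
c (0.6534709930419922, -0.0835198387503624) 0.14626212418079376 [ 0.6532 -0.0837]
tray ((0.6604394316673279, -0.08884351700544357), 0.16906365752220154)
```

View pics/crop0.png

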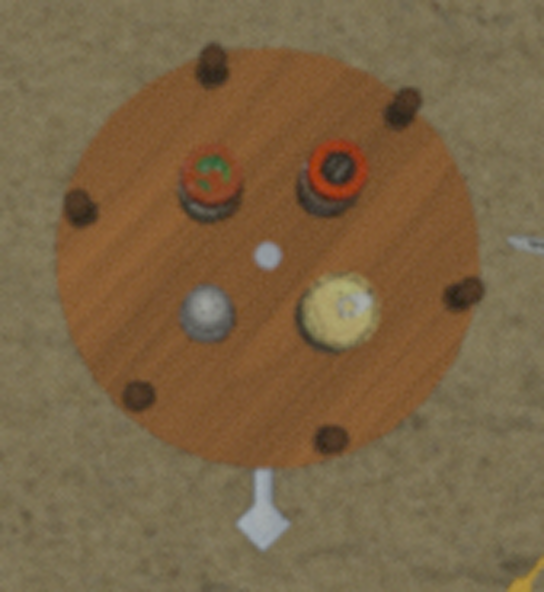

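The crop shows the hub, the four items, six knobs and the pointer running straight towards -x. The salt shaker is at about 137° and the knobs at 19°+60k°. My plan is to push the front-right knob (about 199°) anticlockwise with closed fingers by about 43°. I'll keep the TCP at z≈0.065 so the gripper body clears the jars.

```bash
cat >> h.py <<'E'
from scipy.spatial.transform import Rotation as Ro
def tool(): 
    o=robot.get_obs(); return o["tool_pos"],Ro.from_euler("xyz",o["ee_rot"]).as_matrix(),o
C=np.array([.659,-.087])
def plan(pts):
    p,R,o=tool(); p=p.copy(); print("R\n",R)
    for q in pts: q=np.array(q); d=q-p; print(q, "tool cm",R.T@d*100, "dist cm",np.linalg.norm(d)*100); p=q
def P(a,r,z): a=np.radians(a); return [C[0]+r*np.cos(a),C[1]+r*np.sin(a),z]
E
python3 - <<'E'
from h import *
s=robot.snapshot("top"); print("hub",ray(s,363.3,239.4,.03),[ray(s,344,257.2,z) for z in(.1,.118)])
k=np.array(measure(s)[0]);d=k-k.mean(0);print(np.degrees(np.arctan2(d[:,1],d[:,0]))%360)
plan([P(179,.155,.204),P(179,.155,.065)]+[P(a,.155,.065) for a in range(184,250,5)])
E
```

```text
hub [ 0.6571 -0.0853] [array([ 0.6055, -0.0357]), array([ 0.6039, -0.035 ])]
[ 18.6067 318.8369  78.7088 258.8159 138.9099 198.5698]
R
 [[-0.0006  0.4093  0.9124]
 [-0.0012  0.9124 -0.4093]
 [-1.     -0.0013 -0.0001]]
[ 0.504  -0.0843  0.204 ] tool cm [  0.1249 -42.0278  49.4364] dist cm 64.88686271644181
[ 0.504  -0.0843  0.065 ] tool cm [13.9     0.0184  0.0016] dist cm 13.899999999999999
[ 0.5044 -0.0978  0.065 ] tool cm [ 0.0015 -1.2188  0.5856] dist cm 1.3522010083254152
[ 0.5059 -0.1112  0.065 ] tool cm [ 0.0015 -1.1631  0.6896] dist cm 1.352201008325414
[ 0.5086 -0.1245  0.065 ] tool cm [ 0.0014 -1.0986  0.7884] dist cm 1.3522010083254157
[ 0.5124 -0.1375  0.065 ] tool cm [ 0.0013 -1.0257  0.8811] dist cm 1.3522010083254188
[ 0.5174 -0.15    0.065 ] tool cm [ 0.0011 -0.945   0.9672] dist cm 1.352201008325418
[ 0.5234 -0.1621  0.065 ] tool cm [ 0.001  -0.8571  1.0458] dist cm 1.3522010083254083
[ 0.5305 -0.1737  0.065 ] tool cm [ 0.0009 -0.7627  1.1166] dist cm 1.3522010083254206
[ 0.5385 -0.1845  0.065 ] tool cm [ 0.0007 -0.6625  1.1788] dist cm 1.35220100832542
[ 0.5475 -0.1947  0.065 ] tool cm [ 0.0006 -0.5572  1.232 ] dist cm 1.3522010083254137
[ 0.5573 -0.204   0.065 ] tool cm [ 0.0004 -0.4477  1.2759] dist cm 1.3522010083254181
[ 0.5679 -0.2124  0.065 ] tool cm [ 0.0003 -0.3348  1.3101] dist cm 1.352201008325412
[ 0.5792 -0.2199  0.065 ] tool cm [ 0.0001 -0.2194  1.3343] dist cm 1.352201008325412
[ 0.5911 -0.2263  0.065 ] tool cm [-0.     -0.1023  1.3483] dist cm 1.3522010083254137
[ 0.6035 -0.2317  0.065 ] tool cm [-0.0002  0.0156  1.3521] dist cm 1.352201008325416
```

Request:
carry_out(
  targets=[
    [1,0,-2.8,3.3,0],
    [1,0,-2.8,3.3,0],
    [1,0,-2.8,3.3,0],
    [1,0,-2.8,3.3,0],
    [1,0,-2.8,3.3,0],
    [1,0,-2.8,3.3,0],
    [1,0,-2.8,3.3,0],
    [1,0,-2.8,3.3,0],
    [1,0,-2.8,3.3,0],
    [1,0,-2.8,3.3,0],
    [1,0,-2.8,3.3,0],
    [1,0,-2.8,3.3,0],
    [1,0,-2.8,3.3,0],
    [1,0,-2.8,3.3,0],
    [1,0,-2.8,3.2,0],
    [1,0,0,0,8],
    [1,0,0,0,8],
    [1,0,0,0,8],
    [1,0,0,0,8],
    [1,0,0,0,4],
  ],
)

```text
time: 2.2
tool_pos: [0.5038, -0.0837, 0.2051]
ee_rot: [-2.559, 1.57, 2.669]
wrist_force: [-0.7, 0.3, 0.1]
width: 0.0
```

Run:
```python
from h import *
o=robot.get_obs();print(o["time"],o["tool_pos"],o["width"],o["joint_positions"])
plan([P(179,.155,.204),P(179,.155,.065)]+[P(a,.155,.065) for a in range(184,250,5)])
```

```text
2.2 [ 0.5038 -0.0837  0.2051] 4.756966130306723e-05 [-0.2758 -0.      1.462   0.0001  1.6802 -0.7922]
R
 [[-0.0006  0.8696  0.4938]
 [ 0.0003  0.4938 -0.8696]
 [-1.     -0.0004 -0.0006]]
[ 0.504  -0.0843  0.204 ] tool cm [ 0.1113 -0.0097  0.0647] dist cm 0.12911400510751764
[ 0.504  -0.0843  0.065 ] tool cm [13.9     0.0051  0.0078] dist cm 13.899999999999999
[ 0.5044 -0.0978  0.065 ] tool cm [-0.0004 -0.6367  1.1929] dist cm 1.3522010083254152
[ 0.5059 -0.1112  0.065 ] tool cm [-0.0005 -0.5303  1.2439] dist cm 1.352201008325414
[ 0.5086 -0.1245  0.065 ] tool cm [-0.0006 -0.4199  1.2854] dist cm 1.3522010083254157
[ 0.5124 -0.1375  0.065 ] tool cm [-0.0006 -0.3062  1.3171] dist cm 1.3522010083254188
[ 0.5174 -0.15    0.065 ] tool cm [-0.0007 -0.1903  1.3387] dist cm 1.352201008325418
[ 0.5234 -0.1621  0.065 ] tool cm [-0.0007 -0.0729  1.3502] dist cm 1.3522010083254083
[ 0.5305 -0.1737  0.065 ] tool cm [-0.0008  0.0451  1.3514] dist cm 1.3522010083254206
[ 0.5385 -0.1845  0.065 ] tool cm [-0.0008  0.1627  1.3424] dist cm 1.35220100832542
[ 0.5475 -0.1947  0.065 ] tool cm [-0.0008  0.2791  1.3231] dist cm 1.3522010083254137
[ 0.5573 -0.204   0.065 ] tool cm [-0.0009  0.3933  1.2937] dist cm 1.3522010083254181
[ 0.5679 -0.2124  0.065 ] tool cm [-0.0009  0.5046  1.2545] dist cm 1.352201008325412
[ 0.5792 -0.2199  0.065 ] tool cm [-0.0009  0.612   1.2058] dist cm 1.352201008325412
[ 0.5911 -0.2263  0.065 ] tool cm [-0.0009  0.7148  1.1478] dist cm 1.3522010083254137
[ 0.6035 -0.2317  0.065 ] tool cm [-0.0009  0.8121  1.0812] dist cm 1.352201008325416
```

Request:
carry_out(
  targets=[
    [1,3.5,0,0,0],
    [1,3.5,0,0,0],
    [1,3.5,0,0,0],
    [1,3.5,0,0,0],
    [1,0,0,0,0],
    [1,0,-0.21,0.4,0],
    [1,0,-0.21,0.4,0],
    [1,0,-0.21,0.4,0],
    [1,0,-0.18,0.41,0],
    [1,0,-0.18,0.41,0],
    [1,0,-0.18,0.41,0],
    [1,0,-0.14,0.43,0],
    [1,0,-0.14,0.43,0],
    [1,0,-0.14,0.43,0],
    [1,0,-0.1,0.44,0],
    [1,0,-0.1,0.44,0],
    [1,0,-0.1,0.44,0],
    [1,0,0,0,0],
    [1,0,0,0,0],
  ],
)

```text
time: 4.1
tool_pos: [0.5126, -0.1372, 0.0654]
ee_rot: [-0.94, 1.57, -1.99]
wrist_force: [-0.8, 0.0, -0.3]
width: 0.0005
```

Run:
```python
from h import *
s=robot.snapshot("scene");cv2.imwrite("pics/s1.png",s["image"][200:345,240:470,::-1].repeat(3,0).repeat(3,1))
t=robot.snapshot("top"); k=np.array(measure(t)[0]);d=k-[.6532,-.0837]
print(np.c_[k,np.degrees(np.arctan2(d[:,1],d[:,0]))%360,np.hypot(*d.T)]);print(measure(t)[1]); print(robot.get_obs()["tool_pos"])
```

```text
[[  0.781   -0.0176  27.3671   0.1439]
 [  0.7757  -0.1629 327.098    0.1459]
 [  0.6592   0.0612  87.6302   0.145 ]
 [  0.6449  -0.2285 266.7102   0.145 ]
 [  0.5717  -0.159  222.7398   0.1109]
 [  0.5625  -0.2012 232.3355   0.1484]
 [  0.5143  -0.1014 187.2758   0.14  ]
 [  0.5303  -0.0046 147.2354   0.1461]
 [  0.482   -0.1391 197.9324   0.1799]]
[(array([363.3889, 239.3889]), np.int32(54), array([ 0.6475, -0.0797])), (array([393.24, 250.64]), np.int32(50), array([ 0.6229, -0.1499])), (array([347.1509, 260.0519]), np.int32(212), array([ 0.598 , -0.0427]))]
[ 0.5125 -0.1369  0.0654]
```

View pics/s1.png

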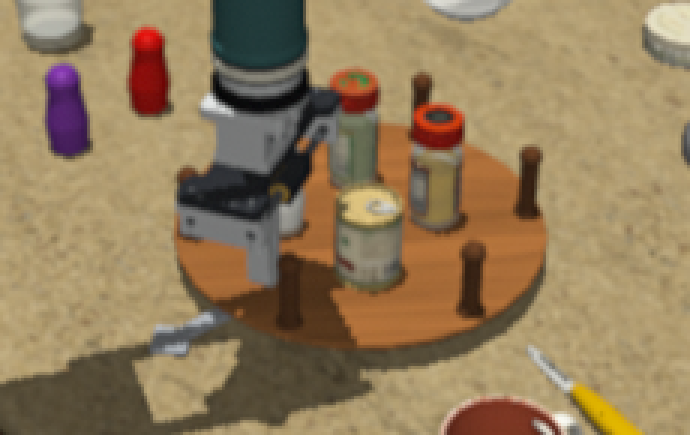

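The finger is pushing the front-right knob. The tray has turned +8.5° and nothing on it is being touched, so I'll carry on along the arc.

Request:
carry_out(
  targets=[
    [1,0,-0.06,0.45,0],
    [1,0,-0.06,0.45,0],
    [1,0,-0.06,0.45,0],
    [1,0,-0.02,0.45,0],
    [1,0,-0.02,0.45,0],
    [1,0,-0.02,0.45,0],
    [1,0,0.015,0.45,0],
    [1,0,0.015,0.45,0],
    [1,0,0.015,0.45,0],
    [1,0,0.05,0.45,0],
    [1,0,0.05,0.45,0],
    [1,0,0.05,0.45,0],
    [1,0,0.09,0.44,0],
    [1,0,0.09,0.44,0],
    [1,0,0.09,0.44,0],
    [1,0,0,0,0],
    [1,0,0,0,0],
  ],
)

```text
time: 5.9
tool_pos: [0.548, -0.1946, 0.0655]
ee_rot: [-0.62, 1.57, -1.67]
wrist_force: [0.1, -0.3, 0.1]
width: 0.0006
```

```bash
cat >> h.py <<'E'
def report():
    t=robot.snapshot("top"); k,g,p,m=measure(t); k=np.array(k);d=k-[.6532,-.0837]; r=np.hypot(*d.T)
    a=np.degrees(np.arctan2(d[:,1],d[:,0]))%360
    print("knobs",a[abs(r-.146)<.004]); print("grey",[(c,n,q-[.659,-.087],q-[.657,-.0855]) for c,n,q in g])
    print(robot.get_obs()["tool_pos"]); return t
E
python3 - <<'E'
from h import *
report()
plan([P(a,.155,.065) for a in range(224,240,2)])
E
```

```text
knobs [353.468   53.5631 293.3453 114.3412 173.4502]
grey [(array([396.8723, 236.9362]), np.int32(47), array([-0.0037, -0.0709]), array([-0.0017, -0.0724])), (array([363.3273, 239.4364]), np.int32(55), array([-0.0116,  0.0075]), array([-0.0096,  0.006 ])), (array([359.125 , 265.4952]), np.int32(208), array([-0.073 ,  0.0161]), array([-0.071 ,  0.0146]))]
[ 0.5479 -0.1944  0.0655]
R
 [[-0.      0.8676  0.4972]
 [-0.0008  0.4972 -0.8676]
 [-1.     -0.0004  0.0007]]
[ 0.5475 -0.1947  0.065 ] tool cm [ 0.0532 -0.0511  0.0009] dist cm 0.07370941882671582
[ 0.5513 -0.1985  0.065 ] tool cm [0.0003 0.1417 0.5221] dist cm 0.5410245995557915
[ 0.5553 -0.2022  0.065 ] tool cm [0.0003 0.1598 0.5169] dist cm 0.5410245995557861
[ 0.5594 -0.2057  0.065 ] tool cm [0.0003 0.1778 0.511 ] dist cm 0.5410245995557869
[ 0.5636 -0.2091  0.065 ] tool cm [0.0003 0.1955 0.5045] dist cm 0.5410245995557954
[ 0.5679 -0.2124  0.065 ] tool cm [0.0002 0.213  0.4973] dist cm 0.5410245995557833
[ 0.5723 -0.2155  0.065 ] tool cm [0.0002 0.2302 0.4896] dist cm 0.5410245995557917
[ 0.5769 -0.2184  0.065 ] tool cm [0.0002 0.2472 0.4813] dist cm 0.5410245995557859
```

Request:
carry_out(
  targets=[
    [1,0,0.07,0.26,0],
    [1,0,0.07,0.26,0],
    [1,0,0.08,0.26,0],
    [1,0,0.08,0.26,0],
    [1,0,0.09,0.26,0],
    [1,0,0.09,0.26,0],
    [1,0,0.1,0.25,0],
    [1,0,0.1,0.25,0],
    [1,0,0.1,0.25,0],
    [1,0,0,0,0],
    [1,0,0,0,0],
    [1,0,0,0,0],
  ],
)

```text
time: 7.15
tool_pos: [0.5663, -0.2105, 0.0656]
ee_rot: [-0.184, 1.57, -1.234]
wrist_force: [0.7, 0.4, 0.1]
width: 0.0004
```

Run:
```python
from h import *
report()
```

```text
knobs [  2.9561 302.8905  63.5764 123.7279 182.4426]
grey [(array([396.3182, 231.6136]), np.int32(44), array([ 0.0088, -0.0694]), array([ 0.0108, -0.0709])), (array([363.3273, 239.4364]), np.int32(55), array([-0.0116,  0.0075]), array([-0.0096,  0.006 ])), (array([363.9746, 265.7462]), np.int32(197), array([-0.0733,  0.0048]), array([-0.0713,  0.0033]))]
[ 0.5663 -0.2104  0.0656]
```

The tray has turned about 44° and the shaker is within a few mm of the pointer line. I'll back off, rise and check.

Request:
carry_out(
  targets=[
    [1,0,-0.2,-0.5,0],
    [1,0,-0.4,-0.6,0],
    [1,0,-0.6,-0.6,0],
    [1,-1,0,0,0],
    [1,-3,0,0,0],
    [1,-4,0,0,0],
    [1,-4,0,0,0],
    [1,-3,-2,0,0],
    [1,-1,-4,0,0],
    [1,0,-4,0,0],
    [1,0,-4,0,0],
    [1,0,-4,0,0],
    [1,0,-4,0,0],
    [1,0,0,0,0],
    [1,0,0,0,0],
  ],
)

```text
time: 8.7
tool_pos: [0.3563, -0.3111, 0.2265]
ee_rot: [0.6, 1.569, -0.452]
wrist_force: [0.3, 0.4, 0.2]
width: 0.0003
```

Run:
```python
from h import *
t=report(); s=robot.snapshot("scene")
a=cv2.resize(t["image"][160:345,280:450],(480,520)); b=cv2.resize(s["image"][205:345,260:440],(320,250))
o=np.zeros((520,800,3),np.uint8); o[:,:480]=a; o[:250,480:]=b; cv2.imwrite("pics/fin.png",o[:,:,::-1])
# pointer line vs vertical shaker axis in both views, tip (.430,-.087)
m=measure(t)[3]; v=np.argwhere(m).mean(0); print("ptr centroid",ray(t,v[1],v[0],.007))
# shaker dome in scene: grey blob near predicted
im=s["image"].astype(int); sat=im.max(2)-im.min(2); pr=proj(s,[.587,-.087,.108]); print("pred",pr)
yy,xx=np.mgrid[:480,:640]
for c,n in blobs((sat<30)&(im[...,0]>100)&(np.hypot(xx-pr[0],yy-pr[1])<18),15,900): print(c,n,ray(s,*c,.108))
```

```text
knobs [  2.9021 302.8511  62.9256 242.57   123.1457 182.5572]
grey [(array([396.3111, 231.7333]), np.int32(45), array([ 0.0085, -0.0694]), array([ 0.0105, -0.0709])), (array([363.3273, 239.4364]), np.int32(55), array([-0.0116,  0.0075]), array([-0.0096,  0.006 ])), (array([364.041 , 265.7128]), np.int32(195), array([-0.0732,  0.0046]), array([-0.0712,  0.0031]))]
[ 0.357  -0.3106  0.2262]
ptr centroid [ 0.4566 -0.0866]
pred [338.3716 259.7745]
[340.8754 263.0522] 345 [ 0.583 -0.102]
```

View pics/fin.png

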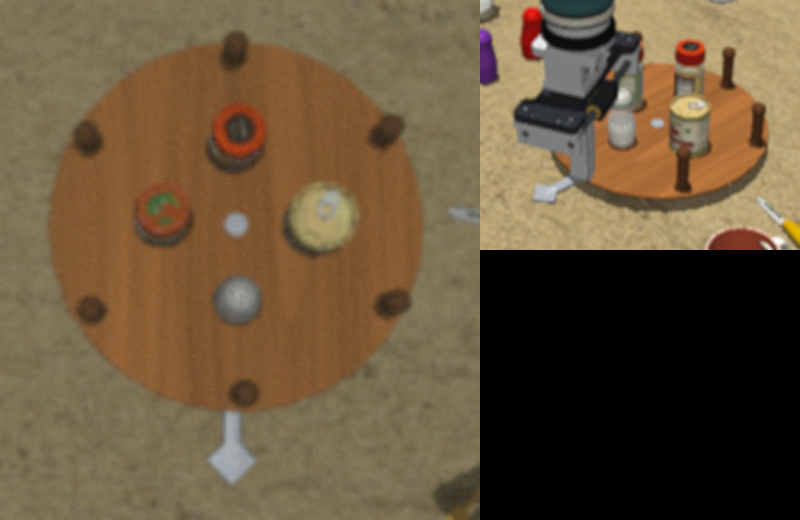

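The final picture shows the shaker dome at (238,300), between the hub (236,225) and the pointer (232,460). Allowing for parallax, it stands 3–5 mm left of the line. Everything is upright and the arm is clear, so I'm handing in.

```bash
python3 -c "
from bench import robot
print(robot.close_job())"
```

```text
the job is handed in; nothing more can be done
None
```

I pushed the tray about 44° anticlockwise by the front-right knob, using closed fingers. I then backed off, raised the arm clear and handed the job in at about 9 s.

- **Shaker position:** in the last top view its centre was about 3–5 mm left of the pointer line, against the 12 mm allowed, and about 70 mm from the axis. A rougher estimate from how the shaker moved as the tray turned put it about 0–2 mm off.
- **Scene camera:** it gave only a loose check. The blob it found included the glass body, so its raw position was about 15 mm off the line. It agrees with the top view only if the blob's centre is taken as lower on the shaker.
- **Tray and contents:** the tray angle had not changed after I let go. All four items were still upright, and I saw no sign of contact with any of them.
- **Mug, glass and peeler:** the arm stayed clear of all three throughout. I did not measure their positions again.

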